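Trial-fit a taper-shank drill chuck and drift it out again

ROBOT

A 6-joint arm with a two-finger parallel gripper is mounted at the origin on the work surface. World frame = base frame: x ahead of the robot, y to its left, z up, the work surface at z = 0. Lengths are in mm, angles in rad, forces in N, time in s.
With the tool pointing down it reaches from about 400 to 925 mm from the base axis. Payload 12.5 kg.
Tool frame: the origin (TCP) lies on the centre line of the jaws, within the pads' length; the fingertips stand 8 mm ahead of it and the grasp point (between the pads) lies 11 mm behind it; z points along the fingers, x is the direction in which the jaws open and shut, and the axes are right-handed (so a half turn about z gives the same grasp; the last joint's range is limited). The gripper opens to 95 mm and grips with 3 to 60 N. Pads are 20 mm wide; open, the fingers measure 119 mm over their backs; the gripper's body (75 mm by 180 mm) begins 59 mm behind the grasp point.
Start: joints at [-1.296, 0.491, 1.559, -0, 1.092, -0.106], TCP at [232.313, -580.238, 222.661] pointing down, gripper open.
Joint ranges: [-3.1, 3.1], [-0.84, 2.19], [0.05, 2.79], [-1.13, 4.28], [0.06, 2.93], [-2.69, 2.69]. Speed limits (rad/s): [2.22, 2.22, 2.79, 3.14, 3.14, 3.14].

INTERFACE

Orientations are given as [roll, pitch, yaw] about the fixed x, y, z axes, in that order (R = Rz(yaw) Ry(pitch) Rx(roll)).
In Python, from cell import env gives the robot as it stands. The module is installed in compiled form; this text tells all that it offers.
- The arm moves only by the tool send_rows, never from a script. Its argument "moves" is a list that holds one entry, the list of rows, each a list of 6 numbers: the shift along the tool's x, y, z as a fraction of full scale, then the turn, a rotation vector about the tool's x, y, z as a fraction of full scale. A call has 1 to 12 rows; each row is the pose to reach, as a shift and turn from the pose commanded when the call began, along the tool's axes at that moment; what a row does not reach only later rows make up. Full scale, the value 1, is 0.3 m for a shift and 90 degrees for a turn. A row lasts 1/12 s, in which the tool goes at most 41.7 mm and 7.16 degrees, less where a joint would pass 70% of its speed; a pose out of reach is approached as far as the arm can. A call with a number of a shift or a turn outside -1 to 1 is refused whole. A call with a gripper value outside its range is refused whole. "grip" is the gripper's target within -1 to 1 (shut at 1, half-way at 0, fully open at -1), set as the call begins (left out, the last holds). The fingers move at their own pace and stop on an object; the grip force is fixed at half the most. Time passes only in rows, so rows that repeat a pose let the fingers close. It gives the time, the measured TCP pose, the force and the opening at its end, in the units of the state.
- env.state(): the state, without advancing time (a new reading comes with each control period).
- env.read_camera(name): name is "side" or "top" or "wrist"; returns a dict with "image" (420x560x3 uint8, red, green, blue), "mtx" (3x3 intrinsics, pixels), "T" (4x4, takes a point from camera to world coordinates); the wrist camera has in their place "mount" (4x4, takes a point from camera to tool coordinates, whose origin is the TCP and whose axes are the tool frame's). Camera axes: x right, y up, looking along -z (the intrinsics and any distortion apply to the point x, -y, -z); pixel columns grow to the right and rows downward; lengths in mm; the calibration is good to about 2 mm. A picture is of the moment at which its call begins: read the wrist's pose just before it. There is no depth.
- env.job_done(): hands the job in, once; it reports no verdict.
Trained networks look in the newest picture that a camera, given by its name, has taken for a name from the list of things; names that differ only in an ending like _2 or _b are one class to them, and where a whole thing is asked for, a point or a joint stands for the part that bears it (a point fixed in the world has none). Each returns a list of dicts, best first, with "confidence" (0 to 1); they miss things now and then, are a little off and sometimes report something else, mostly with a low value. They report only what shows in the picture. A call takes as long as a camera call.
- env.look_for(camera, thing): "xy" ([column, row] in pixels, amid what is visible of it).
- env.outline_of(camera, thing): "region" (420x560 bool, what is visible of it) and "xy" ([column, row] in pixels, amid what is visible of it).
The state is a dict: "t": time; "joints": joint angles; "qvel": joint speeds; "tau": joint torques, N m; "eef_pos": TCP position; "tcp_rot": TCP orientation; "ft_force": force on the tool from outside, world axes, zero at the start; "moment": the same for the moment, N m; "opening": opening from 0.0 (shut) to 1.0 (fully open).
Only numpy, scipy, OpenCV 4.12 (cv2) and the standard library are available. Lean on these libraries where they do the work, as an engineer would, in place of code of your own. Each camera call takes 0.05 s, during which the arm holds its last target. There are 200 camera calls.

TASK

Try the drill chuck's taper in the spindle socket: lift the chuck from the tool block, set it gently in the socket (no dropping) and wring it fully home with a twisting push (lean on it with no more than about 25 N) until its collar is down on the socket's face, then let go. Then push the steel drift through the cross slot under the shank until the chuck, which you must not touch, breaks free, and leave it standing loose on the drift with its collar about 10 mm clear of the socket. Do not shove the stand along or disturb the other things.

Things in the scene. Friction and masses are not known exactly. Their poses are not given: they have to be found in the camera images.
- chuck: Keyed drill chuck on a taper shank, bare steel, 0.35 kg: the tool in the block with the fat toothed barrel and three jaws. It stands shank down. Origin: middle of the collar's underside (the face that comes down on the socket), z up its axis. Upwards: collar 46 mm across to 6 mm, barrel 42 mm across to 47 mm (grip it here), cone and jaws to 72 mm. Downwards: taper shank, see tang_end.
- tang_end (a point): Lower end of the chuck's flat tang (16 x 8 mm), on the axis, 66 mm below the collar's underside. Above the tang the round shank tapers evenly from 22 mm across (54 mm below the collar) to 30 mm (4 mm below it).
- mouth (a point): Middle of the socket's mouth in its top face, 123 mm above the bench; z up, y along the cross slot. The bore has the shank's taper. Set in, the shank first touches with the collar 6 mm above the face and settles at 4 to 5 mm. A straight push then binds (over 25 N); turned to and fro by 0.3 rad or more under 8 to 15 N it walks down to a hard stop, collar on face (within 1.5 mm is home), and locks (lift of 15 to 45 N to break).
- stand: Socket stand, 5 kg, loose on rubber feet: blue base 160 x 130 mm, 22 mm thick, a blue clamp block 84 x 68 mm up to 40 mm, and in it the upright steel socket, 52 mm across, 123 mm high. Origin: middle of the underside. z up; the cross slot runs right through along its y axis.
- slot_floor (a point): Middle of the cross slot's flat floor, on the socket's axis, 45 mm above the bench (78 mm below the mouth). The slot is open at both sides of the socket (26 mm either way along the stand's y), 15 mm wide, 30 mm high. With the chuck home the tang's end is 12 mm above this floor.
- drift: Flat dark steel wedge, 200 x 10 mm, 0.3 kg, standing on its flat lower edge in its cradle. Origin: on the lower edge, mid length; z up, y from nose (-y) to butt (+y). 8 mm high at the nose, rising evenly to 25 mm at mid length, then level. On the slot floor it meets the tang with the nose 24 mm past the axis, then lifts 1 mm per 6 mm; 15 to 28 N along it breaks the taper, then it goes lighter.
- nose (a point): Lower corner of the drift's nose, mid thickness: the end that goes into the slot first.
- drift_grip (a point): A good place to pinch the drift across its 10 mm thickness from above: 160 mm from the nose, at half its height.
- cradle: Low wooden cradle, fixed: board 60 x 204 mm, 8 mm thick, with two notched saddles 14 mm long, their middles 55 mm from its middle towards the nose and 92 mm towards the butt, 30 mm high. The drift stands in the notches with its lower edge 18 mm above the bench.
- block: Beech tool block, fixed, 250 x 72 mm, 88 mm high, with three holes 80 mm apart along its x axis, each holding a taper-shank tool by its collar. Origin: middle of the underside.
- centre: Another tool in the block: a plain cone point 46 mm high above its collar. Leave it.
- arbor: Another tool in the block: a thin spigot, 40 mm high above its collar. Leave it.
- key: Chuck key, T-shaped, lying on the bench, about 100 mm long, 22 mm high. Leave it.
- bottle1: White bottle with red cap, 68 mm across, 150 mm high. Leave it.
- bottle2: A second such bottle. Leave it.
- tub: Lidded sample tub, 104 mm across, 95 mm high. Leave it.
- beaker: Glass beaker, 72 mm across, 90 mm high. Leave it.
- brush: Brush lying on the bench. Leave it.

How it is judged (in metres and radians):
On the way, in this order (a step that is already met when the one before it is completed fails the run):
1. the chuck is home in the socket (collar within 1.5 mm of the face) and let go (z of chuck in the frame of mouth below 0.0015 m and horizontal distance between chuck and mouth below 0.004 m and contact force between the fingers and chuck below 0.3 N), for 0.3 s.
2. the drift bears up on the shank while the taper is still locked, nothing holding the chuck (contact force between drift and chuck above 6 N and z of chuck in the frame of mouth below 0.003 m and contact force between the fingers and chuck below 0.3 N), for 0.1 s.
At the end, for the whole second after the job is handed in: the chuck is freed: it stands upright (within 7 degrees) in the socket with its collar 7.5 to 16 mm above the face, resting on the drift, which lies in the slot with its nose over 30 mm past the axis; both at rest and let go (z of chuck in the frame of mouth between 0.0075 and 0.016 m and horizontal distance between chuck and mouth below 0.006 m and angle between chuck's own z axis and vertical below 0.12 rad and contact force between drift and chuck above 1 N and horizontal distance between nose and mouth above 0.03 m and linear speed of each of chuck, drift below 0.01 m/s); the robot touches nothing.
It fails at once if the socket stand is leaned on with more than about 25 N (the bench carries over 78 N under the 5 kg stand and the chuck) (contact force between stand and table above 78 N).
It fails at once if the chuck is dropped or rammed into the socket (moves faster than 0.3 m/s inside it) (horizontal distance between chuck and mouth below 0.015 m and z of chuck in the frame of mouth below 0.03 m and linear speed of chuck above 0.3 m/s).
It fails at once if the stand is shoved more than 15 mm (distance of stand from where it was at the start of the episode above 0.015 m).
It fails at once if a bystander is moved more than 30 mm (distance of any of centre, arbor, key, bottle1, bottle2, tub, beaker, brush from where it was at the start of the episode above 0.03 m).
It also fails if it takes over 70 s, if anything falls off the work surface, if the arm or the gripper's body presses on something with over 40 N, if the wrist force passes 120 N, or if a joint passes its speed limit or range.

## Working session

There is one attempt and no reset: what is moved stays moved. The work goes in short steps, Python scripts to look and compute and a tool call to move; the robot and the scene stay as the last step left them, time stands still between calls to the robot, and variables do not carry over. Pictures are saved under pics/ and viewed, about 8 in all and at most 12, crops included, and the job is handed in when it is done.

Besides the shell and the picture viewer there is one more tool, called after "Request:" by a JSON object that holds its "api" and its "payload". send_rows: Moves the arm, as the interface text tells. Its arguments: {"type":"object","properties":{"moves":{"type":"array","items":{"type":"array","items":{"type":"array","items":{"type":"number"}}}},"grip":{"type":"number"}},"required":["moves"]}

```bash
ls; mkdir -p pics
cat > h.py <<'E'
import numpy as np, cv2
from scipy.spatial.transform import Rotation as R
from cell import env
def cam(name):
    s=env.state(); c=env.read_camera(name); K=np.array(c["mtx"],float)
    if "T" in c: T=np.array(c["T"],float)
    else:
        W=np.eye(4); W[:3,:3]=R.from_euler('xyz',s["tcp_rot"]).as_matrix(); W[:3,3]=s["eef_pos"]; T=W@np.array(c["mount"],float)
    return c,K,T
def ray(K,T,uv):
    p=np.linalg.solve(K,[uv[0],uv[1],1.]); d=T[:3,:3]@np.array([p[0],-p[1],-p[2]]); return T[:3,3],d
def atz(K,T,uv,z):
    o,d=ray(K,T,uv); return o+d*(z-o[2])/d[2]
def proj(K,T,P):
    P=np.atleast_2d(P); q=(P-T[:3,3])@T[:3,:3]; q=q*[1,-1,-1]; u=q@K.T; return u[:,:2]/u[:,2:]
def save(c,f): cv2.imwrite('pics/'+f,cv2.cvtColor(c["image"],cv2.COLOR_RGB2BGR))
E
python3 - <<'E'
from h import *
print(env.state())
for n in ["side","top"]:
    c,K,T=cam(n); save(c,n+'0.png'); print(n,K.tolist(),T.round(3).tolist(),[k for k in c])
    for t in ["chuck","stand","mouth","drift","nose","drift_grip","cradle","block","centre","arbor","key","bottle1","tub","beaker","brush"]:
        print(t,[(np.round(r["xy"],1).tolist(),round(r["confidence"],2)) for r in env.look_for(n,t)[:3]])
a=cv2.imread('pics/side0.png');b=cv2.imread('pics/top0.png')
E
```

```text
pics
{'t': 0.0, 'joints': array([-1.29558013e+00,  4.91581844e-01,  1.55944617e+00,  2.32198786e-05,
        1.09168280e+00, -1.05612352e-01]), 'qvel': array([ 4.49576384e-05, -1.35594449e-03,  8.07796868e-04, -4.81215838e-04,
        7.40868185e-04, -1.22825840e-03]), 'tau': array([ 1.12997277e-03, -6.12646437e+01, -2.58173847e+01,  6.93111727e-02,
        4.82636655e-02, -9.83170162e-05]), 'eef_pos': array([ 232.26283981, -579.9949479 ,  222.04902502]), 'tcp_rot': array([-3.14145430e+00,  1.10975945e-03, -1.18997841e+00]), 'ft_force': array([ 0.42454224, -0.21150977,  0.59727435]), 'moment': array([ 0.02849679, -0.04217304, -0.01303524]), 'opening': 0.9988566218841511}
side [[481.7154570540358, 0.0, 284.0750393248583], [0.0, 481.7154570540358, 208.79145194021126], [0.0, 0.0, 1.0]] [[-0.953, 0.197, -0.232, 267.363], [-0.303, -0.567, 0.766, 1063.13], [0.02, 0.8, 0.6, 874.132], [0.0, 0.0, 0.0, 1.0]] ['image', 'mtx', 'T']
chuck [([339.4, 145.7], 0.84), ([311.9, 375.3], 0.53)]
stand [([294.4, 205.9], 0.7)]
mouth [([371.5, 153.2], 0.69), ([312.4, 375.5], 0.69), ([293.3, 204.1], 0.61)]
dr
[... 577 characters left out ...]
-1.0, -0.02, -0.023, 60.396], [-0.027, 0.192, 0.981, 1144.163], [0.0, 0.0, 0.0, 1.0]] ['image', 'mtx', 'T']
chuck [([428.9, 242.5], 0.93), ([445.1, 163.6], 0.52)]
stand [([325.3, 218.1], 0.96)]
mouth [([324.4, 217.2], 0.83)]
drift []
nose [([202.3, 249.5], 0.69), ([426.2, 208.8], 0.33), ([325.9, 218.4], 0.19)]
drift_grip [([204.9, 245.4], 0.54)]
cradle [([208.0, 245.4], 0.95)]
block [([419.6, 249.5], 0.93)]
centre []
arbor [([429.3, 274.5], 0.59)]
key [([234.7, 295.0], 0.75), ([210.1, 244.8], 0.73), ([367.1, 142.1], 0.43)]
bottle1 [([447.0, 162.8], 0.94), ([365.4, 144.5], 0.86)]
tub [([216.4, 152.8], 0.6)]
beaker [([279.7, 141.7], 0.83)]
brush [([128.6, 295.0], 0.98), ([203.4, 243.3], 0.31)]
```

Run:
```python
import cv2
a=cv2.imread('pics/side0.png')[90:400,120:440];b=cv2.imread('pics/top0.png')[100:330,90:490]
cv2.imwrite('pics/s1.png',cv2.resize(a,None,fx=1.9,fy=1.9,interpolation=2)); cv2.imwrite('pics/t1.png',cv2.resize(b,None,fx=2,fy=2,interpolation=2))
```

```text
(no output)
```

View pics/t1.png

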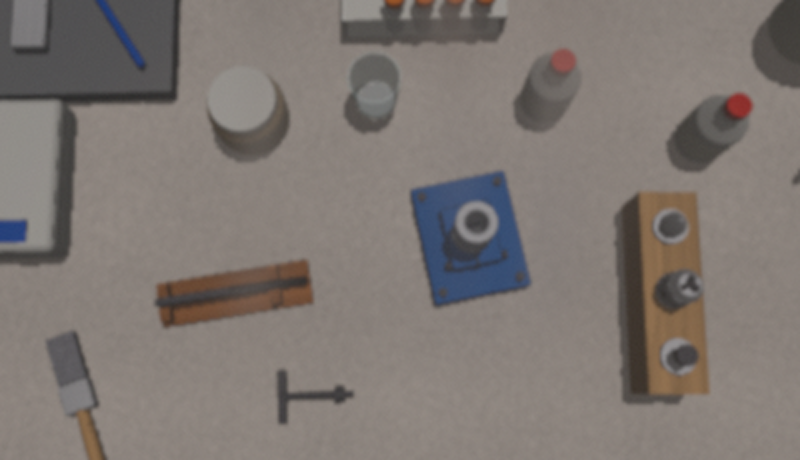

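View pics/s1.png

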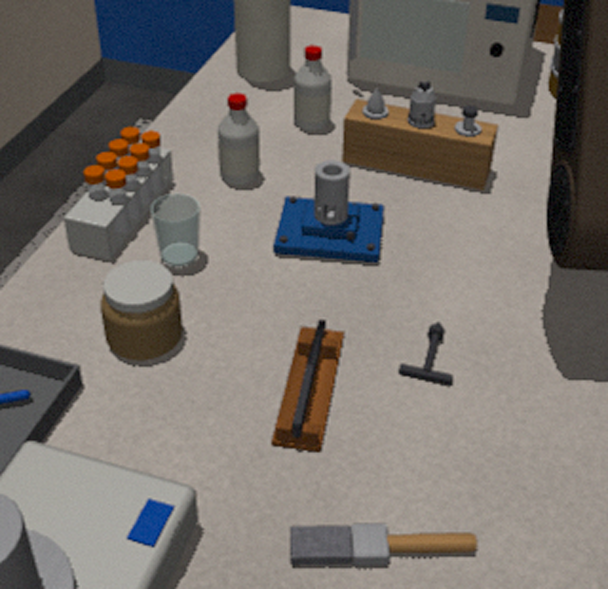

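The top view (crop) shows the chuck in the block at about (683,287), the socket mouth at (477,222), and the drift in its cradle with the nose at the right (308,281), pointing at the stand. The side view shows the slot facing the drift. Bystanders are well clear.

Run:
```python
from h import *
c,K,T=cam("top")
f=lambda u,v,z:atz(K,T,(90+u/2,100+v/2),z).round(0)[:2]
for n,u,v,z in [("mouth",477,222,123),("chucktop",688,285,155),("centre",671,226,90),("arborCollar",680,355,92),("driftnose",308,281,35),("driftbutt",158,301,43),
 ("base1",412,188,22),("base2",503,173,22),("base3",528,287,22),("base4",435,304,22),("bot1",563,60,150),("bot2",738,105,150),("beaker",375,80,90),("tub",243,95,95),("key",283,395,20),("keyend",350,394,10)]: print(n,f(u,v,z))
w,K,T=cam("wrist"); print(w["mount"].round(2).tolist(),K[0]); save(w,'w0.png')
```

```text
mouth [570. -37.]
chucktop [ 485. -274.]
centre [ 566. -281.]
arborCollar [ 407. -279.]
driftnose [512. 178.]
driftbutt [489. 373.]
base1 [638.  39.]
base2 [656. -84.]
base3 [ 501. -110.]
base4 [480.  12.]
bot1 [ 765. -147.]
bot2 [ 702. -354.]
beaker [767.  85.]
tub [749. 257.]
key [366. 212.]
keyend [366. 126.]
[[1.0, 0.0, 0.0, 0.66], [0.0, -0.96, -0.28, -80.23], [0.0, 0.28, -0.96, -161.88], [0.0, 0.0, 0.0, 1.0]] [323.50872547   0.         277.20738201]
```

```bash
cat >> h.py <<'E'
def rel(x,y,z,yaw,s=None):
    s=s or env.state(); A=R.from_euler('xyz',s["tcp_rot"]); B=R.from_euler('xyz',[np.pi,0,yaw])
    d=A.inv().apply(np.array([x,y,z])-s["eef_pos"])/300; r=(A.inv()*B).as_rotvec()/(np.pi/2)
    return np.r_[d,r].round(4).tolist()
E
python3 -c "
from h import *
print(rel(487,-277,240,-1.5708))"
```

```text
[-0.6229, -1.1638, -0.0579, -0.0, -0.0, 0.2424]
```

Request:
{"api": "send_rows", "payload": {"moves": [[[-0.5,-0.95,-0.058,0,0,0.2424],[-0.5,-0.95,-0.058,0,0,0.2424],[-0.5,-0.95,-0.058,0,0,0.2424],[-0.5,-0.95,-0.058,0,0,0.2424],[-0.5,-0.95,-0.058,0,0,0.2424],[-0.5,-0.95,-0.058,0,0,0.2424],[-0.5,-0.95,-0.058,0,0,0.2424],[-0.5,-0.95,-0.058,0,0,0.2424],[-0.5,-0.95,-0.058,0,0,0.2424],[-0.5,-0.95,-0.058,0,0,0.2424]]], "grip": -1}}

```text
t: 2.53
eef_pos: [442.1, -333.9, 240.2]
tcp_rot: [-3.141, -0.0, -1.568]
ft_force: [-0.1, -0.3, 0.7]
opening: 1.004
```

```bash
python3 -c "
from h import *
s=env.state();print(s['t'],s['eef_pos'],s['tcp_rot'],rel(487,-277,240,-1.5708))"
```

```text
2.5333 [ 442.08341787 -333.85438833  240.24703889] [-3.14133031e+00 -4.30148238e-04 -1.56761938e+00] [-0.189, -0.1503, 0.0008, -0.0002, -0.0003, 0.002]
```

Request:
{"api": "send_rows", "payload": {"moves": [[[-0.19,-0.15,0,0,0,0],[-0.19,-0.15,0,0,0,0],[-0.19,-0.15,0,0,0,0],[-0.19,-0.15,0,0,0,0],[-0.19,-0.15,0,0,0,0]]]}}

```text
t: 2.95
eef_pos: [485.5, -279.1, 239.9]
tcp_rot: [3.141, -0.0, -1.571]
ft_force: [-0.9, -0.3, 0.1]
opening: 1.005
```

Run:
```python
from h import *
c,K,T=cam("wrist"); s=env.state(); print(s['eef_pos'],s['tcp_rot']); np.savez('w1',K=K,T=T); save(c,'w1.png')
for r in env.outline_of("wrist","chuck")[:2]:
    m=r["region"]; print(r["xy"],r["confidence"],m.sum(),np.argwhere(m).min(0),np.argwhere(m).max(0))
```

```text
[ 485.39346472 -279.26911278  239.93039734] [ 3.14131682e+00 -1.89650173e-04 -1.57202744e+00]
[272.7, 199.2] 0.71 2251 [170 250] [227 297]
```

View pics/w1.png

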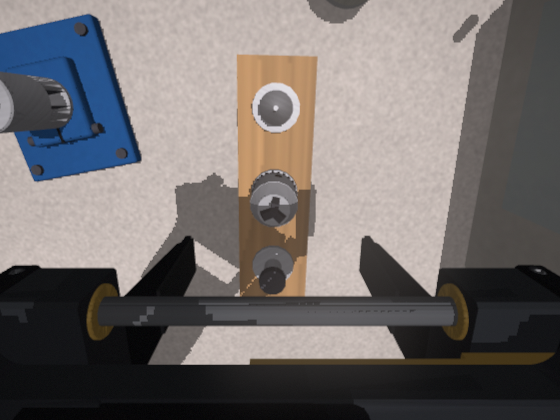

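The wrist picture shows the chuck at (274,205), the centre at (275,107) and the arbor at (272,268). The jaws straddle the block correctly. Next I fit the chuck's silhouette.

```bash
cat >> h.py <<'E'
from scipy.optimize import minimize
def sil(K,T,x,y,prof):  # prof: list of (z,r): solid of revolution
    a=np.linspace(0,2*np.pi,48); m=np.zeros((420,560),np.uint8)
    cs=[proj(K,T,np.c_[x+r*np.cos(a),y+r*np.sin(a),np.full(48,z)]) for z,r in prof]
    for p,q in zip(cs,cs[1:]): cv2.fillConvexPoly(m,cv2.convexHull((np.r_[p,q]*16).round().astype(np.int32)),1,shift=4)
    return m>0
def fitsil(K,T,mask,prof,x0):
    f=lambda p:-(sil(K,T,p[0],p[1],prof)&mask).sum()/max(1,(sil(K,T,p[0],p[1],prof)|mask).sum())
    r=minimize(f,x0,method='Nelder-Mead',options=dict(initial_simplex=[x0,[x0[0]+8,x0[1]],[x0[0],x0[1]+8]])); return r.x.round(1),round(-r.fun,3)
E
python3 - <<'E'
from h import *
d=np.load('w1.npz');K,T=d['K'],d['T']
m=env.outline_of("wrist","chuck")[0]["region"]
z=88; prof=[(z,23),(z+6,23),(z+6,21),(z+47,21),(z+55,17),(z+72,8)]
print(fitsil(K,T,m,prof,[485,-277]))
print("jaw centre",atz(K,T,(274,207),160), "centre tip",atz(K,T,(275,107),94+46),"arbor top",atz(K,T,(271,282),94+40), "barrel edge top(z94/135)",atz(K,T,(273,171),135))
for n in ["centre","arbor"]:
  for r in env.outline_of("wrist",n)[:2]:
    m=r["region"]; print(n,r["confidence"],r["xy"]); 
c,K,T=cam("top"); m=env.outline_of("top","chuck")[0]["region"]; print("top",fitsil(K,T,m,prof,[485,-277]))
ms=env.outline_of("top","mouth"); ms=ms or env.outline_of("top","stand"); print([ (r["xy"],r["region"].sum()) for r in ms])
c,K,T=cam("side"); m=env.outline_of("side","chuck")[0]["region"]; print("side",fitsil(K,T,m,prof,[485,-277]))
E
```

```text
(array([ 485.9, -276.8]), np.float64(0.934))
jaw centre [ 491.82412439 -277.19076679  160.        ] centre tip [ 566.75145773 -278.08903539  140.        ] arbor top [ 410.8613861  -273.79240501  134.        ] barrel edge top(z94/135) [ 515.58548965 -276.20890341  135.        ]
centre 0.88 [275.1, 106.4]
arbor 0.55 [271.6, 268.0]Traceback (most recent call last):
  File "<stdin>", line 10, in <module>
IndexError: list index out of range
```

Request:
{"api": "send_rows", "payload": {"moves": [[[-0.008,-0.005,0.2,0,0,0.001],[-0.008,-0.005,0.3,0,0,0.001],[-0.008,-0.005,0.38,0,0,0.001],[-0.008,-0.005,0.43,0,0,0.001],[-0.008,-0.005,0.45,0,0,0.001],[-0.008,-0.005,0.45,0,0,0.001],[-0.008,-0.005,0.45,0,0,0.001]]]}}

```text
t: 3.88
eef_pos: [488.0, -276.1, 105.8]
tcp_rot: [-3.141, -0.001, -1.572]
ft_force: [-0.3, -0.1, 0.4]
opening: 1.0
```

Request:
{"api": "send_rows", "payload": {"moves": [[[0,0,0,0,0,0],[0,0,0,0,0,0],[0,0,0,0,0,0],[0,0,0,0,0,0],[0,0,0,0,0,0],[0,0,0,0,0,0],[0,0,0,0,0,0],[0,0,0,0,0,0]]], "grip": 1}}

```text
t: 4.55
eef_pos: [487.6, -275.7, 105.1]
tcp_rot: [-3.142, -0.0, -1.572]
ft_force: [-0.7, 0.2, -0.0]
opening: 0.499
```

Request:
{"api": "send_rows", "payload": {"moves": [[[0,0,0,0,0,0],[0,0,0,0,0,0],[0,0,0,0,0,0],[0,0,-0.03,0,0,0],[0,0,-0.1,0,0,0],[0,0,-0.2,0,0,0],[0,0,-0.3,0,0,0],[0,0,-0.4,0,0,0],[0,0,-0.43,0,0,0],[0,0,-0.43,0,0,0],[0,0,-0.43,0,0,0]]]}}

```text
t: 5.47
eef_pos: [487.2, -275.3, 233.3]
tcp_rot: [3.141, 0.0, -1.572]
ft_force: [0.0, 0.2, -5.1]
opening: 0.442
```

Run:
```python
from h import *
c,K,T=cam("wrist"); s=env.state(); print(s['t'],s['eef_pos'],s['tcp_rot'],s['opening'],s['ft_force']); save(c,'w2.png')
z=s['eef_pos'][2]-17; prof=[(z,23),(z+6,23),(z+6,21),(z+47,21),(z+55,17),(z+72,8)]
for r in env.outline_of("wrist","chuck")[:1]: print(r["confidence"],fitsil(K,T,r["region"],prof,s['eef_pos'][:2].tolist()),np.argwhere(r["region"]).min(0),np.argwhere(r["region"]).max(0))
c,K,T=cam("top")
for n in ["stand","mouth"]:
  for r in env.outline_of("top",n)[:2]: print(n,r["confidence"],r["xy"],r["region"].sum(),atz(K,T,r["xy"],123).round(1))
```

```text
5.5167 [ 487.02490054 -275.22847999  232.48982291] [ 3.13969217e+00  1.30791319e-03 -1.57239055e+00] 0.4387661705329213 [ 0.66165628 -0.63756153 -3.29916691]
0.93 (array([ 486. , -275.8]), np.float64(0.71)) [207 233] [345 321]
stand 0.66 [325.0, 219.7] 2949 [548.3 -27.8 123. ]
stand 0.64 [427.9, 278.8] 251 [ 403.  -263.5  123. ]
mouth 0.72 [324.9, 218.7] 2877 [550.7 -27.7 123. ]
mouth 0.31 [277.8, 143.0] 745 [746.5  83.7 123. ]
```

Request:
{"api": "send_rows", "payload": {"moves": [[[-0.1,0,-0.03,0,0,0],[-0.22,0,-0.03,0,0,0],[-0.35,0,-0.03,0,0,0],[-0.48,0,-0.03,0,0,0],[-0.6,0,-0.03,0,0,0],[-0.7,0,-0.03,0,0,0],[-0.76,0,-0.03,0,0,0],[-0.78,0,-0.03,0,0,0],[-0.78,0,-0.03,0,0,0],[-0.78,0,-0.03,0,0,0],[-0.78,0,-0.03,0,0,0]]]}}

```text
t: 6.63
eef_pos: [488.1, -42.6, 242.8]
tcp_rot: [3.141, -0.0, -1.573]
ft_force: [-0.9, 0.0, -3.3]
opening: 0.433
```

Run:
```python
from h import *
c,K,T=cam("wrist"); s=env.state(); print(s['t'],s['eef_pos'],s['tcp_rot'],s['opening'],s['ft_force']); np.savez('w3',K=K,T=T); save(c,'w3.png')
for n in ["mouth","stand","drift","nose"]:
  for r in env.outline_of("wrist",n)[:2]: print(n,r["confidence"],r["xy"],r["region"].sum(),atz(K,T,r["xy"],123).round(1))
```

```text
6.6833 [488.07780644 -42.70690817 242.76733163] [ 3.14122861e+00 -1.63392756e-04 -1.57349347e+00] 0.4382790209063957 [ 0.17993226 -0.82191788 -3.67027597]
mouth 0.88 [271.3, 98.9] 17001 [575.8 -38.6 123. ]
mouth 0.59 [553.5, 4.0] 171 [ 644.3 -255.6  123. ]
stand 0.93 [271.5, 98.7] 16662 [576.  -38.8 123. ]
drift 0.79 [42.1, 160.2] 742 [525.6 162.  123. ]
nose 0.57 [41.8, 163.0] 847 [523.1 162.7 123. ]
```

View pics/w3.png

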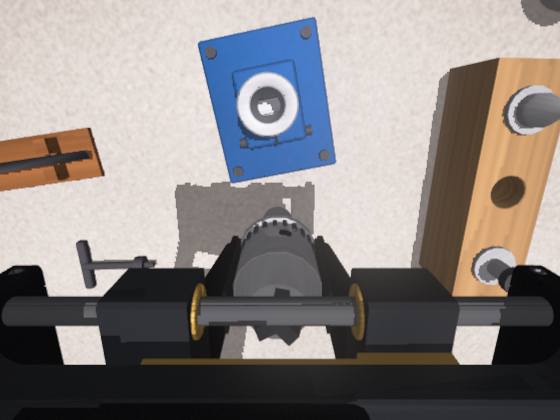

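The picture shows the socket ring centred near (267,104), the stand's blue base around it, and the chuck held upright in the jaws. The drift nose is at about (92,155) at left.

Run:
```python
from h import *
d=np.load('w3.npz');K,T=d['K'],d['T']
im=cv2.imread('pics/w3.png'); hsv=cv2.cvtColor(im,cv2.COLOR_BGR2HSV)
# ring
m=((hsv[...,2]>150)&(hsv[...,1]<60)).astype(np.uint8); roi=np.zeros_like(m); cv2.circle(roi,(267,104),40,1,-1); blue=(hsv[...,1]>120)&(hsv[...,0]>95)&(hsv[...,0]<130)
m&=roi
cs=[c for c in cv2.findContours(m,cv2.RETR_CCOMP,cv2.CHAIN_APPROX_NONE)[0] if len(c)>50]
for c in cs:
    e=cv2.fitEllipse(c); print("ell",len(c),np.round(e[0],1),np.round(e[1],1),atz(K,T,e[0],123).round(1))
b=np.zeros_like(m); b[:190,190:345]=blue[:190,190:345]; c=max(cv2.findContours(b,0,1)[0],key=cv2.contourArea)
W=np.array([atz(K,T,p[0].astype(float),22)[:2] for p in cv2.convexHull(c)],np.float32)
r=cv2.minAreaRect(W); print("base",r)
# circle silhouettes
r=env.outline_of("wrist","chuck"); s=env.state()
for q in r[:1]:
    M=q["region"]; z=s['eef_pos'][2]-17; prof=[(z-66,6),(z-54,11),(z,15),(z,23),(z+6,23),(z+6,21),(z+40,21)]
    rows=np.argwhere(M); print(rows.min(0),rows.max(0))
    for dx in (-3,0,3): print(dx,np.argwhere(sil(K,T,s['eef_pos'][0]+dx,s['eef_pos'][1],prof)).min(0),np.argwhere(sil(K,T,s['eef_pos'][0]+dx,s['eef_pos'][1],prof[3:])).min(0), [M[k].nonzero()[0][[0,-1]].tolist() for k in (225,235,245)])
```

```text
ell 176 [267.3 103.8] [60.7 63.1] [572.  -35.2 123. ]
ell 104 [267.2 104.4] [36.  37.3] [571.5 -35.2 123. ]
base ((571.3883056640625, -34.826255798339844), (156.9866180419922, 127.36146545410156), 10.72118091583252)
[207 234] [345 321]
-3 [209 232] [217 232] [[253, 303], [244, 311], [242, 314]]
0 [205 231] [212 231] [[253, 303], [244, 311], [242, 314]]
3 [201 231] [207 231] [[253, 303], [244, 311], [242, 314]]
```

Run:
```python
import cv2
cv2.imwrite('pics/w3c.png',cv2.resize(cv2.imread('pics/w3.png')[60:350,190:360],None,fx=2,fy=2,interpolation=2))
```

```text
(no output)
```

View pics/w3c.png

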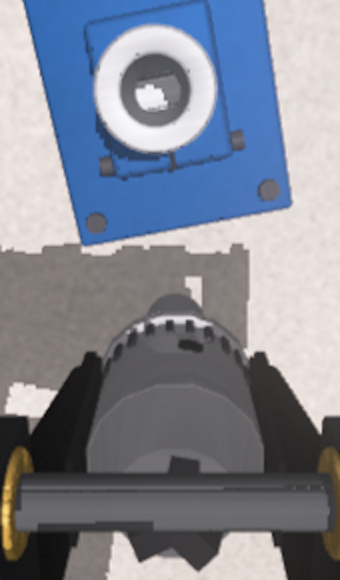

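Request:
{"api": "send_rows", "payload": {"moves": [[[-0.01,-0.1,0,0,0,0],[-0.02,-0.2,0,0,0,0],[-0.025,-0.27,0,0,0,0],[-0.025,-0.284,0,0,0,0],[-0.025,-0.284,0,0,0,0],[-0.025,-0.284,0,0,0,0],[-0.025,-0.284,0.03,0,0,0],[-0.025,-0.284,0.06,0,0,0],[-0.025,-0.284,0.09,0,0,0],[-0.025,-0.284,0.09,0,0,0],[-0.025,-0.284,0.09,0,0,0]]]}}

```text
t: 7.85
eef_pos: [572.8, -34.3, 215.3]
tcp_rot: [3.14, 0.0, -1.572]
ft_force: [-0.1, -0.5, -3.2]
opening: 0.439
```

Run:
```python
from h import *
c,K,T=cam("wrist"); s=env.state(); print(s['t'],s['eef_pos'],s['tcp_rot'],s['ft_force']); save(c,'w4.png')
cv2.imwrite('pics/w4c.png',cv2.resize(cv2.imread('pics/w4.png')[120:340,190:370],None,fx=2.5,fy=2.5,interpolation=2))
```

```text
7.9 [573.07721894 -34.31543661 215.84892212] [ 3.14115850e+00 -1.67965226e-05 -1.57241136e+00] [ 0.46865395 -0.43996305 -3.04445756]
```

View pics/w4c.png

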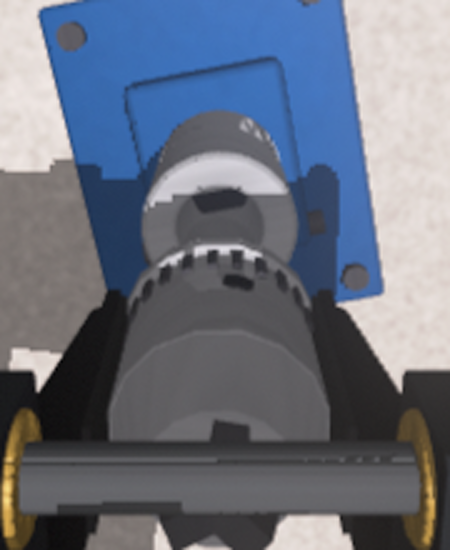

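Request:
{"api": "send_rows", "payload": {"moves": [[[0.003,0,0.03,0,0,0],[0.003,0,0.06,0,0,0],[0.003,0,0.09,0,0,0],[0.003,0,0.11,0,0,0],[0.003,0,0.13,0,0,0],[0.003,0,0.15,0,0,0],[0.003,0,0.16,0,0,0],[0.003,0,0.17,0,0,0],[0.003,0,0.17,0,0,0]]]}}

```text
t: 8.65
eef_pos: [573.1, -35.2, 164.5]
tcp_rot: [3.141, 0.0, -1.572]
ft_force: [-0.1, 0.9, -3.5]
opening: 0.437
```

Request:
{"api": "send_rows", "payload": {"moves": [[[0,0,0.01,0,0,0],[0,0,0.02,0,0,0],[0,0,0.03,0,0,0],[0,0,0.037,0,0,0],[0,0,0.044,0,0,0],[0,0,0.044,0,0,0],[0,0,0.044,0,0,0]]]}}

```text
t: 9.23
eef_pos: [572.9, -35.0, 151.6]
tcp_rot: [3.141, 0.0, -1.572]
ft_force: [-1.7, 2.7, -4.6]
opening: 0.436
```

Request:
{"api": "send_rows", "payload": {"moves": [[[0,0,0.004,0,0,0],[0,0,0.008,0,0,0],[0,0,0.012,0,0,0],[0,0,0.016,0,0,0],[0,0,0.016,0,0,0]]]}}

```text
t: 9.65
eef_pos: [572.7, -34.8, 146.9]
tcp_rot: [3.141, 0.001, -1.572]
ft_force: [-4.0, 5.4, -3.3]
opening: 0.435
```

Request:
{"api": "send_rows", "payload": {"moves": [[[-0.002,0.002,0,0,0,0],[-0.004,0.003,0,0,0,0],[-0.004,0.003,0,0,0,0],[-0.004,0.003,0.004,0,0,0],[-0.004,0.003,0.006,0,0,0],[-0.004,0.003,0.006,0,0,0]]]}}

```text
t: 10.15
eef_pos: [572.5, -34.3, 145.2]
tcp_rot: [-3.141, -0.001, -1.572]
ft_force: [-0.3, -2.5, -3.3]
opening: 0.44
```

Request:
{"api": "send_rows", "payload": {"moves": [[[0.001,0,0.003,0,0,0],[0.001,0,0.006,0,0,0],[0.001,0,0.008,0,0,0],[0.001,0,0.008,0,0,0],[0.001,0,0.008,0,0,0]]]}}

```text
t: 10.57
eef_pos: [572.6, -34.4, 143.6]
tcp_rot: [-3.14, -0.0, -1.572]
ft_force: [-3.2, -1.4, 7.3]
opening: 0.437
```

Request:
{"api": "send_rows", "payload": {"moves": [[[0.001,0.003,0.002,0,0,0.08],[0.001,0.003,0.002,0,0,0.15],[0.001,0.003,0.002,0,0,0.22],[0.001,0.003,0.002,0,0,0.22],[0.001,0.003,0.003,0,0,0.14],[0.001,0.003,0.003,0,0,0.06],[0.001,0.003,0.003,0,0,-0.02],[0.001,0.003,0.003,0,0,-0.1],[0.001,0.003,0.003,0,0,-0.18],[0.001,0.003,0.003,0,0,-0.22],[0.001,0.003,0.003,0,0,-0.22]]]}}

```text
t: 11.48
eef_pos: [572.2, -34.1, 142.4]
tcp_rot: [-3.139, -0.0, -1.22]
ft_force: [2.8, 5.1, 3.6]
opening: 0.433
```

Request:
{"api": "send_rows", "payload": {"moves": [[[0,0,0.003,0,0,0.08],[0,0,0.004,0,0,0.16],[0,0,0.004,0,0,0.24],[0,0,0.004,0,0,0.32],[0,0,0.005,0,0,0.4],[0,0,0.005,0,0,0.44],[0,0,0.006,0,0,0.36],[0,0,0.006,0,0,0.28],[0,0,0.006,0,0,0.2],[0,0,0.006,0,0,0.12],[0,0,0.006,0,0,0.04],[0,0,0.006,0,0,0]]]}}

```text
t: 12.48
eef_pos: [572.3, -34.1, 141.0]
tcp_rot: [-3.139, -0.0, -1.222]
ft_force: [1.0, 4.1, 8.0]
opening: 0.441
```

Request:
{"api": "send_rows", "payload": {"moves": [[[0,0,0.002,0,0,0.08],[0,0,0.002,0,0,0.16],[0,0,0.002,0,0,0.24],[0,0,0.003,0,0,0.32],[0,0,0.003,0,0,0.4],[0,0,0.003,0,0,0.44],[0,0,0.004,0,0,0.36],[0,0,0.004,0,0,0.28],[0,0,0.004,0,0,0.2],[0,0,0.004,0,0,0.12],[0,0,0.004,0,0,0.04],[0,0,0.004,0,0,0]]]}}

```text
t: 13.48
eef_pos: [572.3, -34.1, 140.2]
tcp_rot: [-3.139, -0.0, -1.222]
ft_force: [-0.4, 5.7, 11.8]
opening: 0.44
```

Request:
{"api": "send_rows", "payload": {"moves": [[[0,0,0,0,0,0.08],[0,0,0,0,0,0.16],[0,0,0,0,0,0.24],[0,0,0,0,0,0.32],[0,0,0,0,0,0.4],[0,0,0,0,0,0.44],[0,0,0,0,0,0.36],[0,0,0,0,0,0.28],[0,0,0,0,0,0.2],[0,0,0,0,0,0.12],[0,0,0,0,0,0.04],[0,0,0,0,0,0]]]}}

```text
t: 14.48
eef_pos: [572.0, -34.2, 139.8]
tcp_rot: [-3.139, 0.0, -1.221]
ft_force: [-0.2, 4.1, 9.0]
opening: 0.439
```

Run:
```python
from h import *
c,K,T=cam("wrist"); s=env.state(); print(s['t'],s['eef_pos'],s['ft_force']); save(c,'w5.png')
cv2.imwrite('pics/w5c.png',cv2.resize(cv2.imread('pics/w5.png')[130:340,180:370],None,fx=2.8,fy=2.8,interpolation=2))
```

```text
14.5333 [572.02237    -34.17337355 139.84473312] [-0.60913333  4.24596271  8.58350744]
```

View pics/w5c.png

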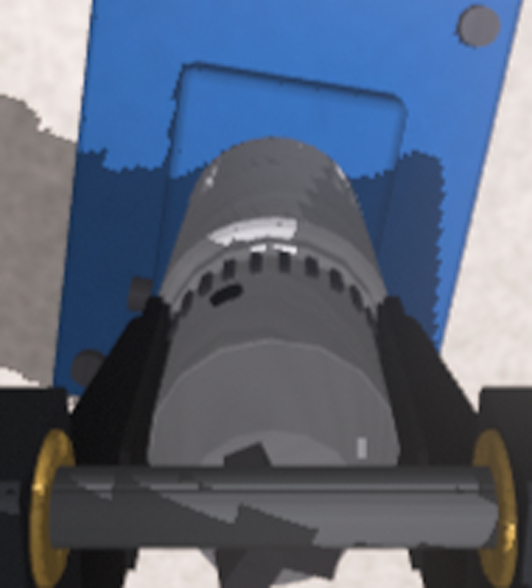

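Request:
{"api": "send_rows", "payload": {"moves": [[[0,0,0.001,0,0,0.08],[0,0,0.001,0,0,0.16],[0,0,0.001,0,0,0.24],[0,0,0.002,0,0,0.32],[0,0,0.002,0,0,0.4],[0,0,0.002,0,0,0.44],[0,0,0.002,0,0,0.36],[0,0,0.002,0,0,0.28],[0,0,0.002,0,0,0.2],[0,0,0.002,0,0,0.12],[0,0,0.002,0,0,0.04],[0,0,0.002,0,0,0]]]}}

```text
t: 15.53
eef_pos: [572.4, -34.1, 139.3]
tcp_rot: [-3.138, -0.0, -1.222]
ft_force: [2.0, 5.7, 9.0]
opening: 0.44
```

Request:
{"api": "send_rows", "payload": {"moves": [[[0,0,0.002,0,0,0.08],[0,0,0.002,0,0,0.16],[0,0,0.002,0,0,0.24],[0,0,0.003,0,0,0.32],[0,0,0.003,0,0,0.4],[0,0,0.003,0,0,0.44],[0,0,0.003,0,0,0.36],[0,0,0.003,0,0,0.28],[0,0,0.003,0,0,0.2],[0,0,0.003,0,0,0.12],[0,0,0.003,0,0,0.04],[0,0,0.003,0,0,0]]]}}

```text
t: 16.53
eef_pos: [572.7, -34.0, 138.6]
tcp_rot: [-3.138, -0.0, -1.222]
ft_force: [2.4, 5.6, 9.6]
opening: 0.438
```

Run:
```python
from h import *
c,K,T=cam("wrist"); s=env.state(); print(s['t'],s['eef_pos'],s['ft_force']); save(c,'w6.png')
z=lambda f:cv2.resize(cv2.imread('pics/'+f)[195:345,230:325],None,fx=3.6,fy=3.6,interpolation=cv2.INTER_CUBIC)
cv2.imwrite('pics/cmp.png',np.hstack([z('w5.png'),z('w6.png')]))
g=lambda f:cv2.imread('pics/'+f,0)
def match(f1,f2,x,y,w,h):
    t=g(f1)[y:y+h,x:x+w]; S=g(f2)[y-10:y+h+10,x-10:x+w+10]; r=cv2.matchTemplate(S,t,cv2.TM_CCOEFF_NORMED); _,v,_,p=cv2.minMaxLoc(r); return np.array(p)-10,round(v,3)
print("barrel 3->4,4->5,5->6",[match(a,b,245,225,65,30) for a,b in [('w3.png','w4.png'),('w4.png','w5.png'),('w5.png','w6.png')]])
print("jaws",[match(a,b,255,290,50,45) for a,b in [('w3.png','w4.png'),('w4.png','w5.png'),('w5.png','w6.png')]])
```

```text
16.5833 [572.66157074 -34.00069742 138.58767875] [2.74294729 5.62450053 8.67845764]
barrel 3->4,4->5,5->6 [(array([0, 0]), 0.828), (array([-2,  0]), 0.321), (array([-2,  3]), 0.471)]
jaws [(array([0, 0]), 0.983), (array([1, 0]), 0.634), (array([3, 0]), 0.691)]
```

View pics/cmp.png

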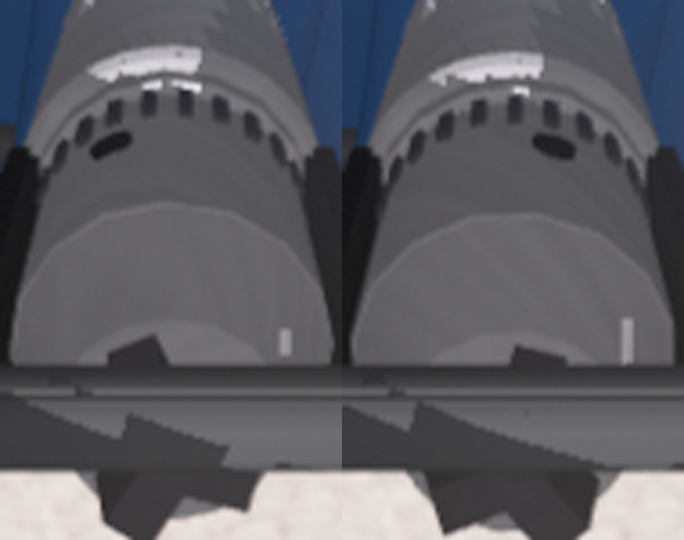

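Request:
{"api": "send_rows", "payload": {"moves": [[[0,0,-0.003,0,0,0],[0,0,-0.004,0,0,0],[0,0,-0.004,0,0,0],[0,0,-0.004,0,0,0],[0,0,-0.004,0,0,0],[0,0,-0.004,0,0,0],[0,0,-0.004,0,0,0],[0,0,-0.004,0,0,0],[0,0,-0.004,0,0,0],[0,0,-0.004,0,0,0]]], "grip": -1}}

```text
t: 17.42
eef_pos: [571.4, -34.6, 138.6]
tcp_rot: [3.142, -0.0, -1.227]
ft_force: [-0.3, -0.2, 0.6]
opening: 0.994
```

Request:
{"api": "send_rows", "payload": {"moves": [[[0,0,-0.03,0,0,0],[0,0,-0.1,0,0,0],[0,0,-0.2,0,0,0],[0,0,-0.3,0,0,0],[0,0,-0.4,0,0,0],[0.1,0.25,-0.4,0,0,0],[0.1,0.25,-0.4,0,0,0],[0.1,0.25,-0.4,0,0,0],[0.1,0.25,-0.4,0,0,0]]]}}

```text
t: 18.17
eef_pos: [510.2, -89.0, 259.8]
tcp_rot: [-3.14, -0.001, -1.229]
ft_force: [0.7, -0.2, -0.3]
opening: 1.0
```

Run:
```python
from h import *
c,K,T=cam("wrist"); s=env.state(); print(s['t'],s['eef_pos'],s['tcp_rot'],s['ft_force']); np.savez('w7',K=K,T=T); save(c,'w7.png')
r=env.outline_of("wrist","chuck")
for q in r[:1]:
  print(q["confidence"])
  for z in (121,123,125,127,129):
    print(z,fitsil(K,T,q["region"],[(z,23),(z+6,23),(z+6,21),(z+47,21),(z+55,17),(z+72,8)],[572,-35]))
```

```text
18.2167 [510.98395048 -88.47028163 259.53709757] [-3.14042500e+00 -7.56305505e-04 -1.22816423e+00] [ 0.57429443 -0.37111267  0.01650093]
0.97
121 (array([570.6, -35.4]), np.float64(0.96))
123 (array([571.2, -36. ]), np.float64(0.948))
125 (array([570.8, -35.4]), np.float64(0.932))
127 (array([571. , -36.5]), np.float64(0.922))
129 (array([571. , -37.1]), np.float64(0.909))
```

```bash
python3 -c "
from h import *
print(rel(500,170,259.5,0.15),rel(500,170,160,0.15))"
```

```text
[-0.8228, -0.254, -0.0012, -0.0002, -0.0007, -0.8768] [-0.823, -0.2538, 0.3305, -0.0002, -0.0007, -0.8768]
```

Request:
{"api": "send_rows", "payload": {"moves": [[[-0.1,-0.03,0,0,0,-0.08],[-0.22,-0.07,0,0,0,-0.16],[-0.34,-0.1,0,0,0,-0.24],[-0.46,-0.14,0,0,0,-0.32],[-0.58,-0.18,0,0,0,-0.4],[-0.7,-0.22,0.07,0,0,-0.48],[-0.8,-0.25,0.16,0,0,-0.56],[-0.823,-0.254,0.25,0,0,-0.64],[-0.823,-0.254,0.32,0,0,-0.72],[-0.823,-0.254,0.33,0,0,-0.8],[-0.823,-0.254,0.33,0,0,-0.877],[-0.823,-0.254,0.33,0,0,-0.877]]]}}

```text
t: 19.27
eef_pos: [499.5, 171.2, 158.8]
tcp_rot: [3.142, 0.001, 0.158]
ft_force: [1.0, -0.4, 0.1]
opening: 1.001
```

Request:
{"api": "send_rows", "payload": {"moves": [[[0,0,0,0,0,0],[0,0,0,0,0,0]]]}}

```text
t: 19.43
eef_pos: [499.7, 170.5, 159.7]
tcp_rot: [3.142, -0.0, 0.147]
ft_force: [0.2, -1.2, 0.4]
opening: 1.001
```

Run:
```python
from h import *
c,K,T=cam("wrist"); s=env.state(); print(s['t'],s['eef_pos'],s['tcp_rot']); np.savez('w8',K=K,T=T); save(c,'w8.png')
for n in ["nose","drift_grip"]:
  for r in env.look_for("wrist",n)[:2]: print(n,r,atz(K,T,r["xy"],30).round(1))
r=env.outline_of("wrist","drift")
for q in r[:1]:
  m=q["region"]; np.save('dm',m); p=np.argwhere(m)[:,::-1].astype(float); W=np.array([atz(K,T,u,40)[:2] for u in p]); print(q["confidence"],cv2.minAreaRect(W.astype(np.float32)))
```

```text
19.4833 [499.63434691 170.32735179 159.82868236] [ 3.14156729e+00 -5.58789923e-04  1.47665730e-01]
nose {'xy': [298.4, 87.9], 'confidence': 0.84} [503.3 268.4  30. ]
drift_grip {'xy': [300.7, 87.6], 'confidence': 0.7} [505.2 268.9  30. ]
0.63 ((505.6897888183594, 257.965087890625), (12.580340385437012, 147.0044708251953), 7.688235282897949)
```

View pics/w8.png

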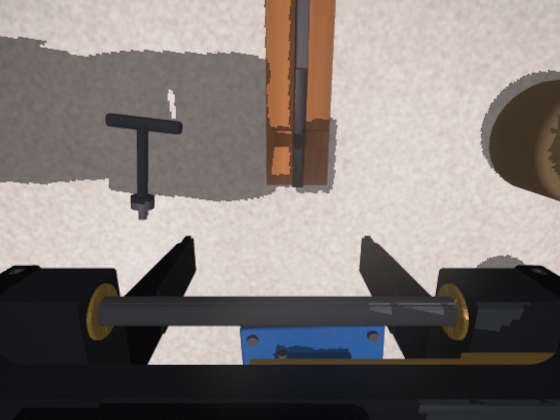

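The drift nose is at (298,187) and the butt is off the top of the picture, so I compute its pose from the two visible points.

Run:
```python
from h import *
d=np.load('w8.npz');K,T=d['K'],d['T']; m=np.load('dm.npy')
im=cv2.imread('pics/w8.png').astype(int)
for r in (2,20,40,60,80,100,120,150,165,180,186,190):
    row=m[r].nonzero()[0]; y=atz(K,T,(300,r),40)[1]; z=None
    print(r,row[[0,-1]] if len(row) else None, [atz(K,T,(row.mean(),r),z).round(1)[:2].tolist() for z in (43,26)] if len(row) else '', im[r,288:316:2].sum(1)//3)
print("nose",atz(K,T,(298,187),26),atz(K,T,(298,187),18))
```

```text
2 [295 309] [[495.2, 328.5], [495.7, 333.3]] [118 108  69  67  48  86  92  92  91  91  86  98 109 107]
20 [295 309] [[497.2, 316.5], [497.8, 320.5]] [113  91  71  67  55  92  95  95  92  92  83 113 110 108]
40 [295 309] [[499.6, 302.7], [500.3, 306.0]] [110  73  73  66  62  98  98  96  95  95  96 114 111 110]
60 [294 309] [[501.6, 288.5], [502.4, 290.8]] [100  72  73  60  75  99  99  97  96  96  97 114 113 110]
80 [293 307] [[502.9, 273.6], [503.8, 275.1]] [125  72  73  53  93  88  77  69  61  55 115 114 112 112]
100 [294 307] [[505.8, 258.5], [506.9, 259.1]] [120  72  71  69  87  84  73  68  58  70 115 114 112 114]
120 [294 306] [[508.0, 242.8], [509.3, 242.4]] [112  71  68  63  76  77  72  63  55  95 114 112  67  70]
150 [293 305] [[511.3, 218.2], [512.8, 216.2]] [114  73  68  64  65  67  66  58  57  68  68  68  70  72]
165 [293 304] [[513.0, 205.3], [514.6, 202.6]] [115  75  64  59  60  63  64  54  65  71  70  71  74  73]
180 [293 303] [[514.8, 192.2], [516.4, 188.7]] [77 79 64 59 59 58 57 59 75 74 74 75 76 75]
186 [293 302] [[515.2, 186.8], [516.9, 182.9]] [116 196 117  59  58  59  60  68 120 119 119 120 120 121]
190 None  [201 204 204 207 151 120 125 124 119 115 117 118 120 121]
nose [517.53399828 182.0423935   26.        ] [518.35052173 180.21263936  18.        ]
```

```bash
python3 -c "
from h import *
print(rel(494.5,341.5,90,0.143))"
```

```text
[0.0683, -0.5677, 0.2327, 0.0, -0.0003, 0.0039]
```

Request:
{"api": "send_rows", "payload": {"moves": [[[0.01,-0.1,0.02,0,0,0.004],[0.03,-0.22,0.07,0,0,0.004],[0.04,-0.34,0.12,0,0,0.004],[0.06,-0.46,0.18,0,0,0.004],[0.068,-0.54,0.22,0,0,0.004],[0.068,-0.568,0.233,0,0,0.004],[0.068,-0.568,0.233,0,0,0.004],[0.068,-0.568,0.233,0,0,0.004]]]}}

```text
t: 20.3
eef_pos: [493.9, 341.0, 89.9]
tcp_rot: [3.141, 0.0, 0.145]
ft_force: [0.7, -0.3, -0.6]
opening: 1.0
```

Run:
```python
from h import *
c,K,T=cam("wrist"); s=env.state(); print(s['t'],s['eef_pos'],s['tcp_rot']); np.savez('w9',K=K,T=T); save(c,'w9.png')
im=cv2.imread('pics/w9.png').astype(int)
g=im.sum(2)//3
for r in (120,150,180,210,230,245): print(r,g[r,260:300:2],atz(K,T,(277,r),43).round(1)[:2])
```

```text
20.35 [494.21231415 340.57918092  90.34547823] [ 3.14146928e+00 -4.15943783e-04  1.43752325e-01]
120 [124 124 124 124 125 192 219 219 215 214 214 215 219 222 219 216 217 218
 220 223] [483. 413.]
150 [123 123 120 119 117 119 121 120 122 122 122 123 123 124 126 126 125 124
 124 123] [485.7 394.5]
180 [ 65  67  70  71  62  61  57  58  58  57  58  58  56  71  64  69  67 116
 115 118] [488.5 375.1]
210 [71 71 72 74 74 70 56 58 58 57 58 58 55 69 71 69 69 69 69 69] [491.5 354.5]
230 [ 74  74  74  74  75  71  57  60  60  60  60  60  61 126 125 124 120 119
 119 120] [493.5 340.2]
245 [129 131 130 120  78  74  60  62  62  62  61  60  69 124 124 123 120 118
 119 120] [495.1 329.1]
```

View pics/w9.png

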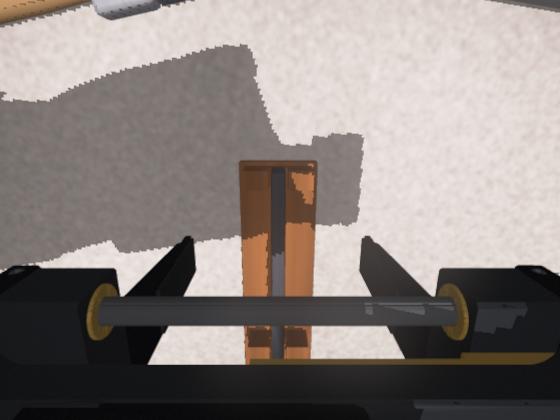

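Drift is centred (col 278) and parallel to the jaws; its butt is at row 168. Descending to pinch.

Request:
{"api": "send_rows", "payload": {"moves": [[[0.001,-0.005,0.08,0,0,0],[0.001,-0.005,0.15,0,0,0],[0.001,-0.005,0.2,0,0,0],[0.001,-0.005,0.22,0,0,0],[0.001,-0.005,0.231,0,0,0],[0.001,-0.005,0.231,0,0,0],[0.001,-0.005,0.231,0,0,0]]]}}

```text
t: 20.93
eef_pos: [494.7, 342.8, 21.5]
tcp_rot: [-3.141, -0.001, 0.144]
ft_force: [0.2, 0.6, -0.1]
opening: 1.001
```

Request:
{"api": "send_rows", "payload": {"moves": [[[0,0,0,0,0,0],[0,0,0,0,0,0],[0,0,0,0,0,0],[0,0,0,0,0,0],[0,0,0,0,0,0],[0,0,0,0,0,0],[0,0,0,0,0,0],[0,0,0,0,0,0],[0,0,0,0,0,0],[0,0,0,0,0,0],[0,0,0,0,0,0],[0,0,0,0,0,0]]], "grip": 1}}

```text
t: 21.93
eef_pos: [494.0, 343.0, 20.4]
tcp_rot: [3.141, 0.0, 0.145]
ft_force: [-0.3, 0.4, -0.9]
opening: 0.212
```

Request:
{"api": "send_rows", "payload": {"moves": [[[0,0,0,0,0,0],[0,0,0,0,0,0],[0,0,-0.03,0,0,0],[0,0,-0.07,0,0,0],[0,0,-0.12,0,0,0],[0,0,-0.17,0,0,0],[0,0,-0.2,0,0,0],[0,0,-0.2,0,0,0],[0,0,-0.2,0,0,0]]]}}

```text
t: 22.68
eef_pos: [494.1, 343.1, 81.0]
tcp_rot: [-3.141, -0.001, 0.145]
ft_force: [-0.3, 0.3, -2.8]
opening: 0.103
```

Run:
```python
from h import *
s=env.state(); print(s['t'],s['eef_pos'],s['tcp_rot'],s['ft_force'],s['moment'],s['opening']);
c,K,T=cam("side"); save(c,'s2.png')
cv2.imwrite('pics/s2c.png',cv2.resize(cv2.imread('pics/s2.png')[130:330,190:400],None,fx=2.8,fy=2.8,interpolation=2))
```

```text
22.6833 [494.12597666 343.12558696  80.99928306] [-3.14123223e+00 -1.10372019e-03  1.44536852e-01] [-0.3153801   0.28311682 -2.80554113] [ 0.19375868 -0.11201272 -0.04203737] 0.10334594215855318
```

View pics/s2c.png

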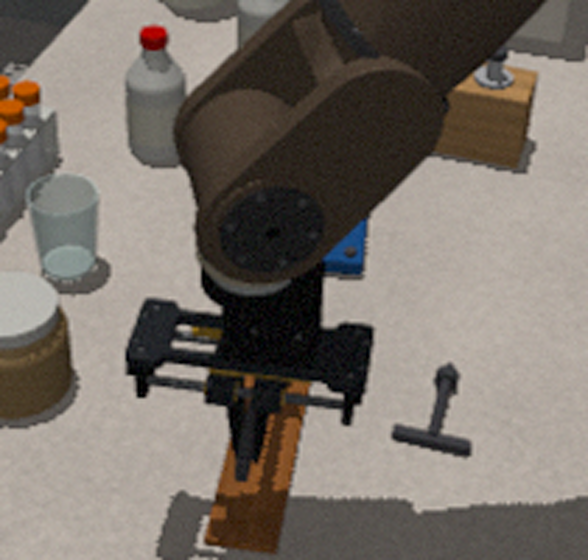

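The side view shows the drift held above the cradle, with the gripper's long side across the drift. Its level can't be seen from here.

```bash
python3 -c "
from h import *
print(rel(532.3,172.3,57.5,0.187))"
```

```text
[0.0449, 0.5814, 0.076, 0.0001, 0.0001, -0.0271]
```

Request:
{"api": "send_rows", "payload": {"moves": [[[0,0.05,0,0,0,-0.027],[0.01,0.13,0,0,0,-0.027],[0.02,0.22,0.01,0,0,-0.027],[0.03,0.31,0.03,0,0,-0.027],[0.035,0.4,0.05,0,0,-0.027],[0.04,0.48,0.065,0,0,-0.027],[0.045,0.54,0.075,0,0,-0.027],[0.045,0.57,0.076,0,0,-0.027],[0.045,0.581,0.076,0,0,-0.027],[0.045,0.581,0.076,0,0,-0.027],[0.045,0.581,0.076,0,0,-0.027]]]}}

```text
t: 23.65
eef_pos: [532.4, 173.2, 57.6]
tcp_rot: [-3.142, 0.0, 0.187]
ft_force: [-0.1, 0.5, -3.0]
opening: 0.108
```

Run:
```python
from h import *
s=env.state(); print(s['t'],s['eef_pos'],s['tcp_rot'],s['ft_force'],s['opening'],rel(539.3,135,57.5,.187,s))
c,K,T=cam("side"); save(c,'s3.png'); c2,K2,T2=cam("top"); save(c2,'t3.png')
a=cv2.resize(cv2.imread('pics/s3.png')[130:290,230:400],None,fx=2.3,fy=2.3,interpolation=2)
b=cv2.resize(cv2.imread('pics/t3.png')[160:270,210:390],None,fx=2.3,fy=2.3,interpolation=2)
h=max(a.shape[0],b.shape[0]); p=lambda x:np.pad(x,((0,h-x.shape[0]),(0,0),(0,0)))
cv2.imwrite('pics/st3.png',np.hstack([p(a),p(b)])); print(a.shape,b.shape)
# predicted px
A=np.array([571.5,-35.]);u=np.array([-.1859,.9826])
for s_ in (-26,-50): P=A-u*s_; print(s_,proj(K,T,[*P,57]).round(0),proj(K2,T2,[*P,57]).round(0))
```

```text
23.65 [532.35292146 173.19754445  57.61291123] [-3.14158027e+00  3.90382329e-05  1.87306806e-01] [-0.05994277  0.49241278 -3.02818024] 0.1080367562745319 [-0.001, 0.1294, 0.0004, -0.0, 0.0, 0.0002]
(368, 391, 3) (253, 414, 3)
-26 [[293. 204.]] [[316. 217.]]
-50 [[292. 209.]] [[306. 219.]]
```

View pics/st3.png

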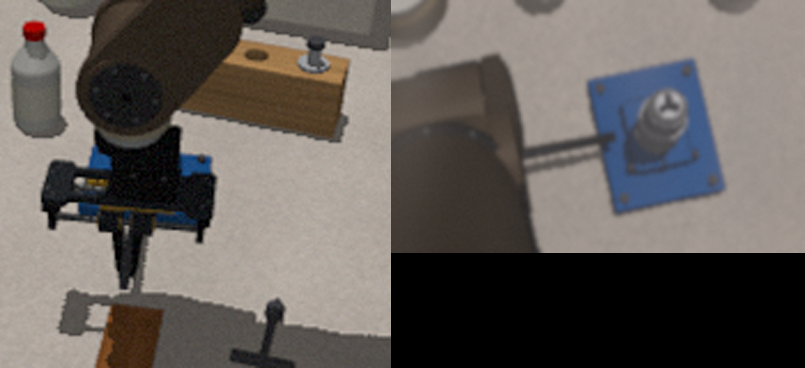

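The top view puts the drift's nose at about (306,219) in full-image pixels, on the slot line as predicted (306,219). It points straight at the slot with the chuck standing upright in the socket.

Request:
{"api": "send_rows", "payload": {"moves": [[[0,0.02,0,0,0,0],[0,0.04,0,0,0,0],[0,0.06,0,0,0,0],[0,0.075,0,0,0,0],[0,0.085,0,0,0,0],[0,0.095,0,0,0,0],[0,0.105,0,0,0,0],[0,0.115,0,0,0,0],[0,0.125,0,0,0,0],[0,0.13,0,0,0,0],[0,0.13,0,0,0,0]]]}}

```text
t: 24.67
eef_pos: [539.8, 133.9, 57.6]
tcp_rot: [3.141, -0.0, 0.187]
ft_force: [0.2, 0.7, -2.5]
opening: 0.104
```

Request:
{"api": "send_rows", "payload": {"moves": [[[0,0,0.01,0,0,0],[0,0,0.018,0,0,0],[0,0,0.024,0,0,0],[0,0,0.028,0,0,0],[0,0,0.031,0,0,0],[0,0,0.034,0,0,0],[0,0,0.034,0,0,0],[0,0,0.034,0,0,0]]]}}

```text
t: 25.33
eef_pos: [539.8, 134.2, 47.5]
tcp_rot: [3.141, -0.0, 0.187]
ft_force: [0.3, -0.6, -3.0]
opening: 0.104
```

Request:
{"api": "send_rows", "payload": {"moves": [[[0,0,0.002,0,0,0],[0,0,0.004,0,0,0],[0,0,0.006,0,0,0],[0,0,0.006,0,0,0]]]}}

```text
t: 25.67
eef_pos: [539.9, 134.2, 45.7]
tcp_rot: [3.141, -0.0, 0.187]
ft_force: [-0.4, 0.8, 2.2]
opening: 0.108
```

Request:
{"api": "send_rows", "payload": {"moves": [[[0,0.01,-0.001,0,0,0],[0,0.02,-0.001,0,0,0],[0,0.03,-0.001,0,0,0],[0,0.04,-0.001,0,0,0],[0,0.05,-0.001,0,0,0],[0,0.06,-0.001,0,0,0],[0,0.07,-0.001,0,0,0],[0,0.08,-0.001,0,0,0],[0,0.09,-0.001,0,0,0],[0,0.09,-0.001,0,0,0]]]}}

```text
t: 26.5
eef_pos: [545.0, 107.1, 46.0]
tcp_rot: [3.141, -0.0, 0.187]
ft_force: [-0.0, -1.0, 2.1]
opening: 0.106
```

Request:
{"api": "send_rows", "payload": {"moves": [[[0,0.007,0,0,0,0],[0,0.014,0,0,0,0],[0,0.02,0,0,0,0],[0,0.025,0,0,0,0],[0,0.03,0,0,0,0],[0,0.03,0,0,0,0]]]}}

```text
t: 27.0
eef_pos: [546.0, 99.8, 46.1]
tcp_rot: [-3.14, 0.0, 0.187]
ft_force: [-2.9, 10.1, 5.7]
opening: 0.103
```

Request:
{"api": "send_rows", "payload": {"moves": [[[0,0.002,0,0,0,0],[0,0.002,0,0,0,0],[0,0.002,0,0,0,0],[0,0.003,0,0,0,0],[0,0.003,0,0,0,0],[0,0.003,0,0,0,0]]]}}

```text
t: 27.5
eef_pos: [546.0, 99.5, 46.1]
tcp_rot: [-3.14, 0.001, 0.187]
ft_force: [-3.3, 16.7, 6.2]
opening: 0.103
```

Request:
{"api": "send_rows", "payload": {"moves": [[[0,0.002,0,0,0,0],[0,0.004,0,0,0,0],[0,0.006,0,0,0,0],[0,0.007,0,0,0,0],[0,0.007,0,0,0,0]]]}}

```text
t: 27.92
eef_pos: [546.1, 98.2, 46.1]
tcp_rot: [-3.139, 0.001, 0.187]
ft_force: [-4.8, 23.0, 6.9]
opening: 0.103
```

Request:
{"api": "send_rows", "payload": {"moves": [[[0,0.002,0,0,0,0],[0,0.004,0,0,0,0],[0,0.006,0,0,0,0],[0,0.007,0,0,0,0],[0,0.007,0,0,0,0]]]}}

```text
t: 28.33
eef_pos: [546.2, 96.8, 46.1]
tcp_rot: [-3.138, 0.001, 0.186]
ft_force: [-6.5, 28.9, 8.2]
opening: 0.103
```

Request:
{"api": "send_rows", "payload": {"moves": [[[0,0.002,0,0,0,0],[0,0.004,0,0,0,0],[0,0.004,0,0,0,0],[0,0.004,0,0,0,0]]]}}

```text
t: 28.67
eef_pos: [546.3, 95.7, 46.1]
tcp_rot: [-3.138, 0.001, 0.186]
ft_force: [-5.8, 29.1, 8.3]
opening: 0.104
```

Run:
```python
from h import *
s=env.state(); print(s['t'],s['eef_pos'],s['ft_force'],s['moment'])
c,K,T=cam("top"); save(c,'t4.png')
a=cv2.imread('pics/t3.png',0);b=cv2.imread('pics/t4.png',0)
for nm,(x,y,w,h) in dict(chuck=(318,196,24,20),base=(330,185,40,60)).items():
    t=a[y:y+h,x:x+w].astype(np.float32);u=b[y:y+h,x:x+w].astype(np.float32); print(nm,cv2.phaseCorrelate(t,u,cv2.createHanningWindow((w,h),5)))
```

```text
28.6667 [546.29800613  95.72250035  46.05893392] [-5.82119561 29.1089647   8.26065478] [ 4.85742692  0.95770321 -0.10471455]
chuck ((-0.17503447047310594, -0.007305638231274614), 0.9280200829108556)
base ((-0.22333606887146829, -0.17454081728437387), 0.9603221611181895)
```

Request:
{"api": "send_rows", "payload": {"moves": [[[0,0,-0.003,0,0,0],[0,0,-0.005,0,0,0],[0,0.003,-0.005,0,0,0],[0,0.005,-0.005,0,0,0],[0,0.005,-0.005,0,0,0]]]}}

```text
t: 29.13
eef_pos: [546.0, 94.3, 46.9]
tcp_rot: [-3.138, 0.003, 0.186]
ft_force: [-5.9, 29.8, 1.3]
opening: 0.103
```

Run:
```python
from h import *
c,K,T=cam("wrist"); s=env.state(); save(c,'w10.png'); g=cv2.imread('pics/w10.png',0).astype(int)
print(s['t'],s['eef_pos'])
print([(r,int(g[r,274:283].mean())) for r in range(130,240,4)])
M=np.linalg.inv(T)
P=lambda d: proj(K,T,s['eef_pos']+R.from_euler('xyz',s['tcp_rot']).apply([0,-d,-23])).round(1)
print([(d,P(d)) for d in (30,34,37,40,44)])
q=env.outline_of("wrist","drift")[:1]
for r in q: p=np.argwhere(r["region"]); print(r["confidence"],p.min(0),p.max(0))
```

```text
29.1833 [546.03439174  94.29508298  46.90759573]
[(130, 127), (134, 127), (138, 125), (142, 131), (146, 132), (150, 126), (154, 127), (158, 128), (162, 124), (166, 126), (170, 129), (174, 129), (178, 132), (182, 128), (186, 124), (190, 127), (194, 56), (198, 56), (202, 57), (206, 63), (210, 64), (214, 63), (218, 62), (222, 62), (226, 61), (230, 61), (234, 61), (238, 60)]
[(30, array([[278.1, 222.6]])), (34, array([[278.1, 214.3]])), (37, array([[278.1, 208. ]])), (40, array([[278.1, 201.5]])), (44, array([[278.1, 192.9]]))]
0.72 [193 267] [357 288]
```

The drift's butt is now 44 mm behind the TCP instead of 40, so the pads slip at about 30 N. I'll let go and push the butt with closed fingers instead.

Request:
{"api": "send_rows", "payload": {"moves": [[[0,-0.01,0,0,0,0],[0,-0.015,0,0,0,0],[0,-0.015,0,0,0,0]]]}}

```text
t: 29.48
eef_pos: [546.4, 95.2, 46.9]
tcp_rot: [3.141, 0.002, 0.187]
ft_force: [-1.2, -2.2, -2.9]
opening: 0.107
```

Request:
{"api": "send_rows", "payload": {"moves": [[[0,0,0,0,0,0],[0,0,0,0,0,0],[0,0,0,0,0,0],[0,0,0,0,0,0],[0,0,0,0,0,0],[0,0,-0.05,0,0,0],[0,0,-0.1,0,0,0],[0,0,-0.15,0,0,0],[0,0,-0.15,0,0,0],[0,-0.08,-0.15,0,0,0],[0,-0.18,-0.15,0,0,0],[0,-0.24,-0.15,0,0,0]]], "grip": 0}}

```text
t: 30.48
eef_pos: [533.1, 167.8, 91.9]
tcp_rot: [-3.141, 0.0, 0.187]
ft_force: [-0.7, 0.2, 0.6]
opening: 0.499
```

Request:
{"api": "send_rows", "payload": {"moves": [[[0,0,0,0,0,0],[0,0,0,0,0,0],[0,0,0,0,0,0],[0,0,0,0,0,0],[0,0,0,0,0,0],[0,0,0,0,0,0],[0,0,0,0,0,0],[0,0,0,0,0,0]]], "grip": 1}}

```text
t: 31.15
eef_pos: [533.8, 166.0, 92.4]
tcp_rot: [3.141, -0.0, 0.187]
ft_force: [0.1, 0.2, 0.0]
opening: 0.022
```

Run:
```python
from h import *
c,K,T=cam("wrist"); s=env.state(); save(c,'w11.png'); print(s['t'],s['eef_pos'],s['tcp_rot'],s['ft_force'],s['opening'])
for r in env.outline_of("wrist","drift")[:1]: p=np.argwhere(r["region"]); print(r["confidence"],p.min(0),p.max(0))
c,K,T=cam("top"); save(c,'t5.png')
for q in env.outline_of("top","drift")[:1]:
    p=np.argwhere(q["region"])[:,::-1].astype(np.float32); W=np.array([atz(K,T,u,70)[:2] for u in p]); print("top drift",q["confidence"],p.min(0),p.max(0),W.min(0),W.max(0))
print(rel(532.5,164,57,0.187))
print("tip",[ (k,x) for k,x in env.look_for("top","chuck")[0].items()])
```

```text
31.2 [533.71807459 166.08467132  92.39794653] [ 3.14148482e+00 -3.97219856e-07  1.86613999e-01] [ 0.96289056 -0.83660655  0.93081574] 0.011908593477234483
0.66 [274 272] [358 283]
top drift 0.65 [271. 216.] [316. 228.] [538.38667609  -9.66970509] [567.65578765 105.55366305]
[-0.0054, 0.0066, 0.1181, 0.0001, -0.0001, -0.0001]
tip [('xy', [327.5, 209.7]), ('confidence', 0.87)]
```

Request:
{"api": "send_rows", "payload": {"moves": [[[0,0,0.05,0,0,0],[0,0,0.1,0,0,0],[0,0,0.118,0,0,0],[0,0,0.118,0,0,0],[0,0.015,0.118,0,0,0],[0,0.03,0.118,0,0,0],[0,0.04,0.118,0,0,0],[0,0.05,0.118,0,0,0],[0,0.05,0.118,0,0,0]]]}}

```text
t: 32.15
eef_pos: [536.8, 150.9, 57.5]
tcp_rot: [3.141, -0.001, 0.186]
ft_force: [0.1, 0.0, -0.5]
opening: 0.004
```

Request:
{"api": "send_rows", "payload": {"moves": [[[0,0.006,0,0,0,0],[0,0.012,0,0,0,0],[0,0.018,0,0,0,0],[0,0.024,0,0,0,0],[0,0.024,0,0,0,0]]]}}

```text
t: 32.57
eef_pos: [537.7, 144.8, 57.0]
tcp_rot: [-3.141, 0.0, 0.186]
ft_force: [-0.8, 4.4, -0.5]
opening: 0.003
```

Request:
{"api": "send_rows", "payload": {"moves": [[[0,0.003,0,0,0,0],[0,0.006,0,0,0,0],[0,0.009,0,0,0,0],[0,0.011,0,0,0,0],[0,0.011,0,0,0,0]]]}}

```text
t: 32.98
eef_pos: [537.5, 144.0, 57.1]
tcp_rot: [-3.138, 0.0, 0.186]
ft_force: [-4.1, 26.0, 1.9]
opening: 0.005
```

Request:
{"api": "send_rows", "payload": {"moves": [[[0,0.001,0,0,0,0],[0,0.002,0,0,0,0],[0,0.002,0,0,0,0],[0,0.003,0,0,0,0],[0,0.003,0,0,0,0]]]}}

```text
t: 33.4
eef_pos: [537.6, 143.6, 57.1]
tcp_rot: [-3.138, 0.0, 0.186]
ft_force: [-5.8, 29.4, 1.6]
opening: 0.003
```

Request:
{"api": "send_rows", "payload": {"moves": [[[0,0.001,0,0,0,0],[0,0.002,0,0,0,0],[0,0.003,0,0,0,0],[0,0.003,0,0,0,0]]]}}

```text
t: 33.73
eef_pos: [537.7, 142.8, 57.1]
tcp_rot: [-3.138, 0.0, 0.186]
ft_force: [-5.2, 29.7, 2.3]
opening: 0.008
```

```bash
cat > cmpb.py <<'E'
from h import *
import sys
s=env.state(); print(s['t'],s['eef_pos'].round(1),s['ft_force'].round(1))
c,K,T=cam("top"); save(c,sys.argv[1]); b=cv2.imread('pics/'+sys.argv[1],0)
for f in ('t3.png','t5.png'):
  a=cv2.imread('pics/'+f,0)
  for nm,(x,y,w,h) in dict(chuck=(316,192,28,24),base=(342,185,30,62)).items():
    print(f,nm,np.round(cv2.phaseCorrelate(a[y:y+h,x:x+w].astype(np.float32),b[y:y+h,x:x+w].astype(np.float32),cv2.createHanningWindow((w,h),5))[0],2))
E
python3 cmpb.py t6.png
```

```text
33.7333 [537.7 142.8  57.1] [-5.2 29.7  2.3]
t3.png chuck [-0.59  0.17]
t3.png base [-0.23 -0.11]
t5.png chuck [-0.5   0.25]
t5.png base [-0.21 -0.07]
```

Request:
{"api": "send_rows", "payload": {"moves": [[[0,0.002,0,0,0,0],[0,0.004,0,0,0,0],[0,0.006,0,0,0,0],[0,0.008,0,0,0,0],[0,0.008,0,0,0,0]]]}}

```text
t: 34.2
eef_pos: [538.3, 140.3, 57.1]
tcp_rot: [-3.138, 0.0, 0.187]
ft_force: [-5.1, 25.4, 2.5]
opening: 0.004
```

```bash
python3 cmpb.py t7.png
```

```text
34.2 [538.3 140.3  57.1] [-5.1 25.4  2.5]
t3.png chuck [-0.62  0.19]
t3.png base [-0.25 -0.05]
t5.png chuck [-0.45  0.28]
t5.png base [-0.17  0.05]
```

Request:
{"api": "send_rows", "payload": {"moves": [[[0,0.004,0,0,0,0],[0,0.008,0,0,0,0],[0,0.012,0,0,0,0],[0,0.016,0,0,0,0],[0,0.016,0,0,0,0]]]}}

```text
t: 34.67
eef_pos: [539.4, 134.4, 57.1]
tcp_rot: [-3.139, 0.0, 0.187]
ft_force: [-3.3, 16.4, 2.8]
opening: 0.004
```

```bash
python3 cmpb.py t8.png
```

```text
34.6667 [539.4 134.4  57.1] [-3.3 16.4  2.8]
t3.png chuck [-0.47 -0.1 ]
t3.png base [-0.06  0.02]
t5.png chuck [-0.37  0.07]
t5.png base [-0.06  0.03]
```

Request:
{"api": "send_rows", "payload": {"moves": [[[0,0.008,0,0,0,0],[0,0.016,0,0,0,0],[0,0.025,0,0,0,0],[0,0.034,0,0,0,0],[0,0.043,0,0,0,0],[0,0.052,0,0,0,0],[0,0.061,0,0,0,0],[0,0.07,0,0,0,0],[0,0.08,0,0,0,0],[0,0.09,0,0,0,0],[0,0.1,0,0,0,0]]]}}

```text
t: 35.63
eef_pos: [545.7, 102.6, 57.0]
tcp_rot: [3.142, -0.0, 0.187]
ft_force: [-1.9, 3.9, 2.4]
opening: 0.003
```

```bash
python3 cmpb.py t9.png
```

```text
35.6333 [545.7 102.6  57. ] [-1.9  3.9  2.4]
t3.png chuck [-0.73 -0.09]
t3.png base [0.08 0.36]
t5.png chuck [-0.66 -0.08]
t5.png base [0.05 0.4 ]
```

Request:
{"api": "send_rows", "payload": {"moves": [[[0,0.008,0,0,0,0],[0,0.016,0,0,0,0],[0,0.024,0,0,0,0],[0,0.032,0,0,0,0],[0,0.04,0,0,0,0],[0,0.048,0,0,0,0],[0,0.055,0,0,0,0],[0,0.06,0,0,0,0],[0,0.06,0,0,0,0]]]}}

```text
t: 36.43
eef_pos: [549.2, 84.8, 57.0]
tcp_rot: [3.141, -0.0, 0.187]
ft_force: [0.7, 1.0, -0.6]
opening: 0.003
```

Request:
{"api": "send_rows", "payload": {"moves": [[[0,-0.02,0,0,0,0],[0,-0.08,0,0,0,0],[0,-0.18,0,0,0,0],[0,-0.26,-0.1,0,0,0],[0,-0.26,-0.2,0,0,0],[0,-0.26,-0.25,0,0,0],[0,-0.26,-0.25,0,0,0]]]}}

```text
t: 37.02
eef_pos: [535.6, 162.8, 135.1]
tcp_rot: [3.141, -0.005, 0.188]
ft_force: [0.7, 0.2, -0.4]
opening: 0.003
```

Run:
```python
from h import *
s=env.state(); print(s['t'],s['eef_pos'],s['ft_force'])
for cn in ("side","top"):
  c,K,T=cam(cn); save(c,cn+'9.png')
  for q in env.outline_of(cn,"chuck")[:1]:
    m=q["region"]; p=np.argwhere(m); print(cn,q["confidence"],p.min(0),p.max(0),m.sum())
    for z in (123,127,130,133,136,139): print(z,fitsil(K,T,m,[(z-14 if 0 else z,23),(z+6,23),(z+6,21),(z+47,21),(z+55,17),(z+72,8)],[571.5,-35.]))
  for n in ("drift","nose"):
    for q in env.look_for(cn,n)[:1]: print(cn,n,q)
  A=np.array([571.5,-35.]);u=np.array([-.1859,.9826]); print("butt pred s=85",proj(K,T,[*(A+u*115),70]),"nose",proj(K,T,[*(A-u*85),50]))
cv2.imwrite('pics/fin.png',np.hstack([cv2.resize(cv2.imread('pics/side9.png')[110:230,240:360],None,fx=3.3,fy=3.3,interpolation=2),cv2.resize(cv2.imread('pics/top9.png')[160:280,260:380],None,fx=3.3,fy=3.3,interpolation=2)]))
```

```text
37.0167 [535.61574777 162.84589178 135.10812838] [ 0.68889646  0.2459478  -0.35358974]
side 0.72 [192 200] [229 225] 834
123 (array([571.5, -35. ]), np.float64(-0.0))
127 (array([571.5, -35. ]), np.float64(-0.0))
130 (array([571.5, -35. ]), np.float64(-0.0))
133 (array([571.5, -35. ]), np.float64(-0.0))
136 (array([571.5, -35. ]), np.float64(-0.0))
139 (array([571.5, -35. ]), np.float64(-0.0))
side drift {'xy': [290.9, 212.8], 'confidence': 0.44}
side nose {'xy': [292.6, 208.1], 'confidence': 0.49}
butt pred s=85 [[289.15482357 219.39401482]] nose [[296.35433608 184.56020874]]
top 0.69 [199 319] [218 338] 312
123 (array([571.6, -35.1]), np.float64(0.843))
127 (array([570.6, -36.2]), np.float64(0.832))
130 (array([570.5, -34.2]), np.float64(0.828))
133 (array([570. , -33.2]), np.float64(0.821))
136 (array([569.5, -32.8]), np.float64(0.821))
139 (array([571.4, -33.9]), np.float64(0.821))
top drift {'xy': [310.3, 216.2], 'confidence': 0.57}
top nose {'xy': [308.3, 219.0], 'confidence': 0.85}
butt pred s=85 [[281.74645624 223.32568784]] nose [[357.10011656 209.05921202]]
```

Request:
{"api": "send_rows", "payload": {"moves": [[[0,-0.05,-0.1,0,0,0],[0,-0.05,-0.22,0,0,0],[0,-0.05,-0.34,0,0,0],[0,-0.05,-0.42,0,0,0],[0,-0.05,-0.42,0,0,0],[0,-0.05,-0.42,0,0,0]]], "grip": -1}}

```text
t: 37.92
eef_pos: [532.0, 176.6, 258.6]
tcp_rot: [3.141, -0.002, 0.187]
ft_force: [0.5, -0.1, -0.2]
opening: 0.37
```

```bash
python3 -c "
from h import *
print(env.state()['eef_pos'],rel(511,-88.5,259.5,-1.228))"
```

```text
[531.96299246 176.62246427 258.63538027] [-0.2328, 0.8554, -0.0032, -0.0008, -0.0011, 0.9007]
```

Request:
{"api": "send_rows", "payload": {"moves": [[[-0.06,0.06,0,0,0,0.08],[-0.12,0.16,0,0,0,0.16],[-0.17,0.28,0,0,0,0.24],[-0.2,0.4,0,0,0,0.32],[-0.22,0.52,0,0,0,0.4],[-0.233,0.64,0,0,0,0.48],[-0.233,0.74,0,0,0,0.56],[-0.233,0.82,0,0,0,0.64],[-0.233,0.855,-0.003,0,0,0.72],[-0.233,0.855,-0.003,0,0,0.8],[-0.233,0.855,-0.003,0,0,0.88],[-0.233,0.855,-0.003,0,0,0.9]]]}}

```text
t: 38.92
eef_pos: [510.1, -88.8, 257.0]
tcp_rot: [3.139, 0.002, -1.235]
ft_force: [0.0, 0.1, -0.3]
opening: 0.998
```

Request:
{"api": "send_rows", "payload": {"moves": [[[0,0,0,0,0,0],[0,0,0,0,0,0],[0,0,0,0,0,0]]]}}

```text
t: 39.17
eef_pos: [510.5, -88.3, 258.1]
tcp_rot: [3.14, 0.001, -1.225]
ft_force: [0.2, 0.7, -0.1]
opening: 0.998
```

Run:
```python
from h import *
prof=lambda z:[(z,23),(z+6,23),(z+6,21),(z+47,21),(z+55,17),(z+72,8)]
def zfit(K,T,m,fix=None):
    out=[]
    for z in range(117,145,2):
        p,i=fitsil(K,T,m,prof(z),[571.,-35.5]) if fix is None else (fix,0)
        if fix is not None: S=sil(K,T,*fix,prof(z)); i=round((S&m).sum()/(S|m).sum(),3)
        out.append((z,p if fix is None else '',i))
    return out
c,K,T=cam("wrist"); s=env.state(); print(s['t'],s['eef_pos'],s['tcp_rot']); save(c,'w12.png'); np.savez('w12',K=K,T=T)
m=env.outline_of("wrist","chuck")[0]["region"]; np.save('m12',m); p=np.argwhere(m); print(p.min(0),p.max(0),m.sum())
for o in zfit(K,T,m): print(o)
print("drift/nose wrist")
for n in ("drift","nose"):
  for q in env.outline_of("wrist",n)[:2]: p=np.argwhere(q["region"]); print(n,q["confidence"],q["xy"],p.min(0),p.max(0),atz(K,T,q["xy"],50).round(0))
c,K,T=cam("side"); save(c,'s10.png'); q=env.outline_of("side","chuck")[0]; m=q["region"]; p=np.argwhere(m); print("side",q["confidence"],p.min(0),p.max(0),[o[::2] for o in zfit(K,T,m,[571.,-35.2])])
c,K,T=cam("top"); save(c,'t10.png')
for n in ("drift","stand"):
  q=env.outline_of("top",n)[0]; p=np.argwhere(q["region"]); print(n,q["confidence"],p.min(0),p.max(0),atz(K,T,(p.min(0)[1],p[p[:,1].argmin(),0]),70).round(0))
```

```text
39.2167 [510.54865952 -88.28110586 258.29278125] [ 3.14069689e+00  5.58225763e-04 -1.22519329e+00]
[ 87 203] [147 267] 3100
(117, array([568.1, -30.7]), np.float64(0.902))
(119, array([568.9, -31.3]), np.float64(0.916))
(121, array([568.8, -31.8]), np.float64(0.93))
(123, array([568.8, -31.9]), np.float64(0.939))
(125, array([568.9, -32.6]), np.float64(0.953))
(127, array([569. , -32.7]), np.float64(0.964))
(129, array([569.5, -33.4]), np.float64(0.97))
(131, array([569.5, -33.7]), np.float64(0.975))
(133, array([569.6, -33.7]), np.float64(0.979))
(135, array([569.6, -33.8]), np.float64(0.973))
(137, array([569.7, -34.2]), np.float64(0.962))
(139, array([569.8, -34.5]), np.float64(0.949))
(141, array([569.5, -35.1]), np.float64(0.934))
(143, array([569.9, -35.3]), np.float64(0.921))
drift/nose wrist
drift 0.87 [198.4, 107.6] [ 92 144] [133 330] [557.  20.  50.]
nose 0.89 [198.1, 109.2] [ 92 144] [133 331] [555.  20.  50.]
nose 0.4 [31.0, 205.3] [171  15] [224  93] [381. 178.  50.]Traceback (most recent call last):
  File "<stdin>", line 16, in <module>
IndexError: list index out of range
```

Run:
```python
from h import *
d=np.load('w12.npz');K,T=d['K'],d['T']; A=np.array([571.5,-35.]);u=np.array([-.1859,.9826])
m=env.outline_of("wrist","drift")[0]["region"]; p=np.argwhere(m)
for c in (p[:,1].min(),p[:,1].max()):
  r=p[p[:,1]==c,0].mean()
  for z in (49,53,70): P=atz(K,T,(c,r),z)[:2]; print(c,r,z,P.round(1),"along u",round(float((P-A)@u),1))
for f,g in (('w12','w12'),('w3','w3')):
  d=np.load(g+'.npz');k,t=d['K'],d['T']
  h=cv2.cvtColor(cv2.imread(f'pics/{f}.png'),cv2.COLOR_BGR2HSV); b=((h[...,1]>120)&(h[...,0]>95)&(h[...,0]<130)&(h[...,2]>40)).astype(np.uint8); b[240:]=0
  pts=np.argwhere(b)[:,::-1]; cs=cv2.findContours(b,0,1)[0]; q=np.vstack([c for c in cs if cv2.contourArea(c)>100])
  W=np.array([atz(k,t,x[0].astype(float),22)[:2] for x in cv2.convexHull(q)],np.float32); print(f,cv2.minAreaRect(W))
```

```text
144 96.5 49 [548.2  79. ] along u 116.4
144 96.5 53 [548.6  77.5] along u 114.8
144 96.5 70 [550.3  71.1] along u 108.2
330 128.5 49 [ 585.2 -124.5] along u -90.5
330 128.5 53 [ 585.2 -123.8] along u -89.8
330 128.5 70 [ 585.2 -120.9] along u -87.0
w12 ((571.3592529296875, -34.943572998046875), (157.3810577392578, 127.43238067626953), 10.717625617980957)
w3 ((571.3883056640625, -34.826255798339844), (156.9866180419922, 127.36146545410156), 10.72118091583252)
```

```bash
python3 -c "
from h import *
print(env.job_done(), env.state()['t'])"
```

```text
the job is handed in; nothing more can be done
the job is handed in; nothing more can be done
```

The job is handed in, with the chuck wrung home in the socket, broken loose with the drift, and left standing loose on it. The robot reports no verdict.

**What I did**
- **Chuck:** I set it in the socket and twisted it to and fro by about ±0.35 rad under roughly 7–15 N. It stopped going down with the collar on the face and began turning in the jaws, so I let go.
- **Drift:** I pushed it into the slot by its grip point and bore on the tang with 10–30 N. The pads slipped about 4.5 mm on the drift at around 30 N, so I let go and pushed its butt with closed fingers instead. The taper gave at about 30 N and the push fell to about 1 N.

**Last checks**
- **Chuck height:** the outline fit puts the collar about 10 mm above the face. The same fit read 0–2 mm low when the chuck was home, so it could be 10–12 mm.
- **Chuck position:** it sits about 2.6 mm off its home position, which fits the loose play. I did not measure its tilt.
- **Drift:** the nose is about 88–90 mm past the axis.
- **Stand:** it moved less than 0.5 mm.
- **Time:** about 39 s used when I handed in; the robot is clear of everything.

**What disagreed or failed**
- The break took about 30 N, slightly above the stated 15–28 N.
- The side-camera fit gave nothing usable: the network's outline was in the wrong place once and missing the next time.
- The picture limit was reached, so I checked the final state only by numbers. I did not measure the bystanders at the end, but no move went near them.

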